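# Press down the tape on a parcel

## Robot

A 6-joint arm with a two-finger parallel gripper is mounted at the origin on the work surface. World frame = base frame: x ahead of the robot, y to its left, z up, the work surface at z = 0. Lengths are in m, angles in rad, forces in N, time in s.
With the tool pointing down it reaches from about 0.375 to 0.9 m from the base axis. Payload 3.1 kg.
Tool frame: the origin (TCP) lies between the finger pads; the fingertips stand 25 mm ahead of it and the grasp point (between the pads) lies 6 mm ahead of it (ctrl.nose_length is the distance from the TCP to the fingertips, in m); z points along the fingers, y is the line along which they close (so a half turn about z gives the same grasp; the last joint's range is limited). The gripper opens to 85 mm and grips with 20 to 120 N. Pads are 22 mm wide; open, the fingers measure 114 mm over their backs; the gripper's body (76 mm by 85 mm) begins 54 mm behind the grasp point. The pads swing forward as they close: fully open they stand 13 mm farther back than shut.
Start: joints at [-1.5, 0.527, 1.433, -0, 1.181, -0.178], TCP at [0.154, -0.606, 0.256] pointing down, gripper open.
Joint ranges: [-3.08, 3.08], [-0.75, 2.2], [0.22, 2.44], [-1.43, 4.57], [0, 2.65], [-2.85, 2.85]. Speed limits (rad/s): [2.79, 2.79, 3.14, 3.14, 3.14, 3.14].

## Interface

Orientations are given as a unit quaternion [x, y, z, w].
In Python, from plant import ctrl, read_camera, job_done, look_for gives the robot as it stands.
- The arm moves only by the tool drive_tool, never from a script. Its argument "plan" is a list that holds one entry, the list of rows, each a list of 7 numbers: the turn, a rotation vector about the tool's x, y, z in degrees, then the shift along the tool's x, y, z in m, then the closure, from 0 (fully open) to 1 (shut). In form: [[[ax, ay, az, dx, dy, dz, claw], ...]]. A call has 1 to 12 rows; each row is the pose to reach, as a shift and turn from the pose commanded when the call began, along the tool's axes at that moment; what a row does not reach only later rows make up. A row lasts 1/12 s, in which the tool goes at most 41.7 mm and 7.16 degrees, less where a joint would pass 70% of its speed; a pose out of reach is approached as far as the arm can. A call with a gripper value outside its range is refused whole. The fingers move at their own pace and stop on an object; "force" is the grip in N (left out, the last holds). Time passes only in rows, so rows that repeat a pose let the fingers close. It gives the time, the measured TCP pose, the force, the opening and the grip force at its end, in the units of the state.
- ctrl.get_state(): the state, without advancing time (a new reading comes with each control period).
- read_camera(name): name is "scene" or "top"; returns a dict with "img" (400x640x3 uint8, red, green, blue), "mtx" (3x3 intrinsics, pixels), "world_to_cam" (4x4, takes a point from world to camera coordinates). Camera axes: x right, y down, z forward; pixel columns grow to the right and rows downward; lengths in m; the calibration is good to about 2 mm. A picture is of the moment at which its call begins. There is no depth.
- job_done(): hands the job in; it is judged then, once.
Trained networks look in a picture, given as the dict that the camera call returned (one of the last four; its "shot" number tells which), for a name from the list of things; names that differ only in an ending like _2 or _b are one class to them, and where a whole thing is asked for, a point or a joint stands for the part that bears it (a point fixed in the world has none). Each returns a list of dicts, best first, with "confidence" (0 to 1); they miss things now and then, are a little off and sometimes report something else, mostly with a low value. They report only what shows in the picture. A call takes as long as a camera call. They do not tell look-alikes from the thing itself.
- look_for(picture, label): "box" ([centre column, centre row, width, height] in pixels, round what is visible of it).
The state is a dict: "time": time; "q": joint angles; "joint_velocities": joint speeds; "tau": joint torques, N m; "position": TCP position; "tool_rot": TCP orientation; "wrist_force": force on the tool from outside, world axes, zero at the start; "wrist_torque": the same for the moment, N m; "finger_gap": finger opening in m; "grip_force": force on a finger pad.
Only numpy, scipy, OpenCV 4.12 (cv2) and the standard library are available. Lean on these libraries where they do the work, as an engineer would, in place of code of your own. Each camera call takes 0.05 s, during which the arm holds its last target. There are 200 camera calls.

## Task

Take the blue-handled presser and press down the green tape on the parcel: set its pad squarely on the orange mark and sweep it along the tape onto the white mark in one unbroken stroke, pressing steadily so that its sprung pad stays partly pushed in but never hard against its stop. Do not shove the parcel and leave the red stamp alone. Then stand the presser upright on the black mat again and let go.

Things in the scene. Friction and masses are not known exactly. Their poses are not given: they have to be found in the camera images.
- presser: Blue-handled tape presser, loose, 0.18 kg. White pad 40 (x) x 70 (y) mm, z 0-12 mm; plate 44 x 74, z 28-40; blue grip 28 (x) x 60 (y), z 40-88: grip across the 28. Origin: centre of pad underside, spring relaxed, z up, fixed to the handle: pushed in by d, it lies d below the surface. x = stroke direction, either way round. Slick pad (friction 0.3) gives from 3 N, then 0.6 N per mm, stop at 16 mm.
- parcel: Brown carton 250 (x) x 170 (y) x 70 (z) mm, 2.5 kg, loose. Origin: centre of its underside, z up. Green tape 48 mm wide runs along x over the middle of its top (y = 0, z = 70 mm), with an orange mark 45 mm long centred at x = -98 mm and a white mark 45 mm long at x = +98 mm. Other cartons about have brown tape or none, and no marks.
- mat: Black rubber mat 180 (x) x 300 (y) x 4 mm, fixed on the table. Origin at the centre of its underside. The presser and the red stamp stand on it, 130 to 150 mm apart along y, near the middle in x.
- stamp: Red-handled stamp of the same outline as the presser (44 x 74 mm foot, 88 mm tall, origin at the centre of its underside) but with a solid black foot, standing on the same mat. A bystander, to be left alone.
Mind the look-alikes: they are no part of the job. Of the things that look like the presser, take the one that is farthest to the robot's left at the start.

How it is judged:
By the outcome, as a careful person would: the job done as asked, in the order asked, and still so for the second after the job is handed in, with the robot touching nothing.
It also fails if it takes over 58 s, if anything falls off the work surface, if the arm or the gripper's body presses on something with over 40 N, if the wrist force passes 120 N, or if a joint passes its speed limit or range.

## Working session

There is one attempt and no reset: what is moved stays moved. The work goes in short steps, Python scripts to look and compute and a tool call to move; the robot and the scene stay as the last step left them, time stands still between calls to the robot, and variables do not carry over. Pictures are saved under pics/ and viewed, at most 10 in all, crops included, and the job is handed in when it is done.

Besides the shell and the picture viewer there is one more tool, called after "Emit:" as name(argument=value, ...), one argument or row to a line, values as JSON. drive_tool: Moves the arm, as the interface text tells. Its arguments: {"type":"object","properties":{"plan":{"type":"array"},"force":{"type":"number"}},"required":["plan"]}

```bash
mkdir -p pics; ls; python3 - <<'E'
from plant import ctrl, read_camera, look_for
import cv2,numpy as np
ims=[]
for n in("scene","top"):
    p=read_camera(n); cv2.imwrite(f"pics/{n}0.png",p["img"][:,:,::-1])
    np.savez(f"{n}0.npz",img=p["img"],K=p["mtx"],T=p["world_to_cam"])
    print(n,p["mtx"].round(1).tolist(),p["world_to_cam"].round(3).tolist())
    for l in("presser","stamp","parcel","mat"):
        print(l,[(np.round(d["box"]).tolist(),round(d["confidence"],2)) for d in look_for(p,l)])
s=ctrl.get_state();print({k:np.round(v,3).tolist() for k,v in s.items()})
E
```

```text
pics
scene [[409.4, 0.0, 324.8], [0.0, 409.4, 200.7], [0.0, 0.0, 1.0]] [[-0.259, 0.966, -0.014, 0.243], [0.562, 0.139, -0.815, -0.266], [-0.786, -0.219, -0.579, 1.497], [0.0, 0.0, 0.0, 1.0]]
presser [([210.0, 213.0, 28.0, 46.0], 0.74), ([267.0, 180.0, 18.0, 35.0], 0.71), ([218.0, 162.0, 26.0, 30.0], 0.57)]
stamp [([317.0, 181.0, 20.0, 42.0], 0.71)]
parcel [([446.0, 216.0, 116.0, 78.0], 0.89)]
mat [([292.0, 196.0, 116.0, 48.0], 0.66)]
top [[371.7, 0.0, 321.3], [0.0, 371.7, 196.8], [0.0, 0.0, 1.0]] [[-0.021, -1.0, -0.021, -0.053], [-0.992, 0.024, -0.126, 0.542], [0.126, 0.018, -0.992, 0.825], [0.0, 0.0, 0.0, 1.0]]
presser [([418.0, 214.0, 25.0, 32.0], 0.96), ([453.0, 136.0, 32.0, 40.0], 0.94), ([502.0, 240.0, 52.0, 28.0], 0.87)]
stamp [([361.0, 228.0, 22.0, 39.0], 0.83)]
parcel [([205.0, 199.0, 132.0, 84.0], 0.96)]
mat [([386.0, 223.0, 128.0, 78.0], 0.95)]
{'time': 0.5, 'q': [-1.501, 0.528, 1.433, -0.0, 1.181, -0.178], 'joint_velocities': [-0.001, -0.0, 0.001, -0.001, -0.002, -0.0], 'tau': [-0.001, -44.191, -17.822, -0.0, 0.002, 0.0], 'position': [0.154, -0.606, 0.256], 'tool_rot': [0.992, 0.124, 0.0, -0.0], 'wrist_force': [-0.761, -0.011, 0.143], 'wrist_torque': [0.008, 0.035, -0.024], 'grip_force': 0.0, 'finger_gap': 0.085}
```

View pics/top0.png

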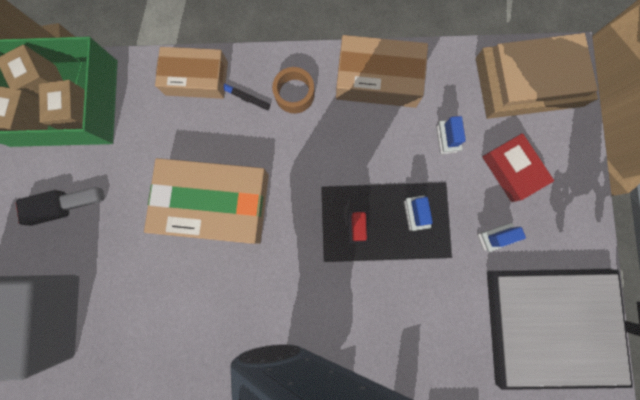

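View pics/scene0.png

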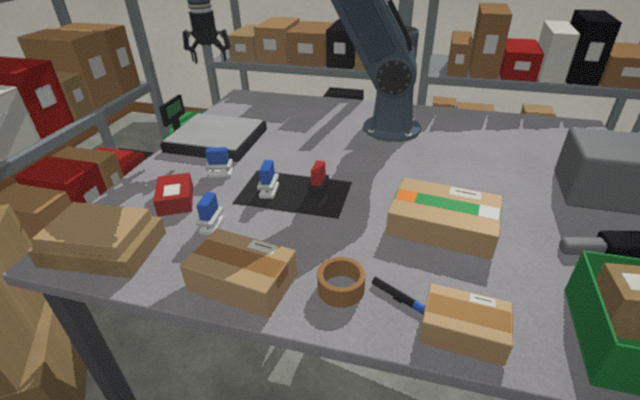

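The top view shows three blue-handled pressers: at (418,214) on the black mat beside the red stamp (361,228), at (453,136), and at (502,240). Image left is the robot's left (+y), so I choose (418,214), which is also the one on the mat. The parcel is at (205,199), with its orange mark at about (248,203) and its white mark at (160,195). Next I fit the poses in both views.

```bash
cat > h.py <<'E'
import cv2,numpy as np
from scipy.optimize import minimize
def proj(P,K,T):
    c=T[:3,:3]@P.T+T[:3,3:]; u=K@c; return (u[:2]/u[2]).T
def box(x,y,yaw,lx,ly,z0,z1,cx=0,cy=0):
    c,s=np.cos(yaw),np.sin(yaw)
    return np.array([[x+c*(cx+a*lx/2)-s*(cy+b*ly/2),y+s*(cx+a*lx/2)+c*(cy+b*ly/2),z] for a in(-1,1) for b in(-1,1) for z in(z0,z1)])
def hull(P,K,T,roi,S=8):
    m=np.zeros(((roi[3]-roi[1])*S,(roi[2]-roi[0])*S),np.uint8)
    p=(proj(P,K,T)+.5-roi[:2])*S
    cv2.fillConvexPoly(m,cv2.convexHull(np.round(p*16).astype(np.int32)),255,shift=4)
    return cv2.resize(m,None,fx=1/S,fy=1/S,interpolation=cv2.INTER_AREA)/255.
def blue(i): i=i.astype(float); return np.clip((i[...,2]-i[...,0]-30)/40,0,1)
def red(i): i=i.astype(float); return np.clip((i[...,0]-i[...,1]-70)/50,0,1)
def tape(i): # green or orange, not white
    hsv=cv2.cvtColor(i,cv2.COLOR_RGB2HSV).astype(int); h,s,v=hsv[...,0],hsv[...,1],hsv[...,2]
    return (((h>40)&(h<90)&(s>90))).astype(float)
def fit(views,maskf,rois,x0,dims):
    ms=[maskf(i[r[1]:r[3],r[0]:r[2]]) for (i,K,T),r in zip(views,rois)]
    def cost(p):
        return sum(((hull(box(*p,*dims),K,T,r)-m)**2).sum()/max(m.sum(),1) for (i,K,T),r,m in zip(views,rois,ms))
    best=None
    for dy in(-.15,.15):
        s0=np.array(x0,float)
        sim=np.array([s0,s0+[.02,0,0],s0+[0,.02,0],s0+[0,0,dy]])
        r=minimize(cost,s0,method="Nelder-Mead",options=dict(initial_simplex=sim,xatol=1e-4,fatol=1e-4))
        if best is None or r.fun<best.fun: best=r
    return best.x,best.fun
def load(n):
    d=np.load(n); return d["img"],d["K"],d["T"]
E
python3 - <<'E'
from h import *
t,s=load("top0.npz"),load("scene0.npz")
def ray(uv,V,z):
    i,K,T=V; R=T[:3,:3]; d=R.T@np.linalg.inv(K)@[*uv,1]; o=-R.T@T[:3,3]; return (o+d*(z-o[2])/d[2])[:2]
p0=ray((421,211),t,.07); q0=ray((360,226),t,.07); g0=ray((203,200),t,.07)
# parcel y: green centre; white/orange hue check
for nm,vs,rois in(("top",[t],0),("scene",[s],1),("both",[t,s],2)):
    f=lambda a,b:[[a],[b],[a,b]][rois]
    print(nm)
    print(" presser",fit(vs,blue,f((400,190,440,236),(250,150,285,205)),[*p0,1.5],(.028,.06,.044,.092)))
    print(" stamp",fit(vs,red,f((345,205,375,245),(303,155,333,205)),[*q0,1.5],(.028,.06,.044,.092)))
    print(" green",fit(vs,tape,f((172,180,238,218),(416,185,479,225)),[*g0,1.55],(.151,.048,.07,.0701)))
# outlines by ray for parcel top corners
print([ray(c,t,.07).round(3).tolist() for c in((153,159),(264,168),(255,242),(146,233))])
c=cv2.resize(t[0][120:260,330:540],None,fx=3.6,fy=3.6,interpolation=cv2.INTER_CUBIC)
cv2.imwrite("pics/crop1.png",c[:,:,::-1])
E
```

```text
top
 presser (array([ 0.49852139, -0.28469251,  1.74232627]), np.float64(0.13649151508182464))
 stamp (array([ 0.46823875, -0.14731091,  1.53575181]), np.float64(0.811571353646067))
 green (array([0.53666732, 0.19860791, 1.46766651]), np.float64(0.09211869472522084))
scene
 presser (array([ 0.49477698, -0.28504697,  1.81789947]), np.float64(0.1489340911810544))
 stamp (array([ 0.2894758 , -0.18597215,  1.94399958]), np.float64(0.6988091603053436))
 green (array([0.53469964, 0.19568888, 1.46586688]), np.float64(0.17958429368894302))
both
 presser (array([ 0.49886262, -0.2838666 ,  1.80094015]), np.float64(0.31391976721200565))
 stamp (array([ 0.24611617, -0.18292412,  2.09438019]), np.float64(1.4323374091868335))
 green (array([0.53567412, 0.19868849, 1.46234578]), np.float64(0.27704274441714355))
[[0.632, 0.313], [0.604, 0.061], [0.44, 0.081], [0.465, 0.323]]
```

View pics/crop1.png

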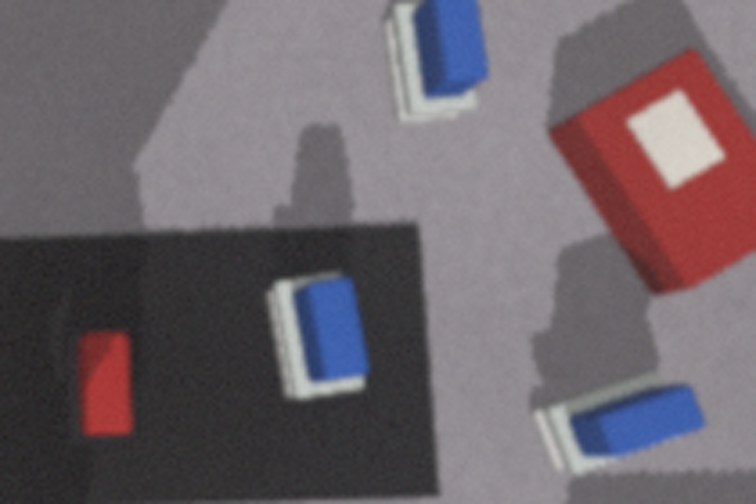

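The crop shows the chosen presser on the mat, with its white base, blue grip and long axis leaning left, next to the red stamp. The other two pressers stand off the mat. The presser fit is (0.498, -0.284) with yaw about 1.77. The 137 mm gap to the stamp matches the description.

```bash
cat > mv.py <<'E'
import sys,numpy as np
from scipy.spatial.transform import Rotation as R
from plant import ctrl
# args x y z ang(deg of tool y in world)
s=ctrl.get_state(); Q=R.from_quat(s["tool_rot"]); p=np.array(s["position"])
if len(sys.argv)>4:
    x,y,z,a=map(float,sys.argv[1:5]); a=np.radians(a)
    ty=np.array([np.cos(a),np.sin(a),0]); tz=np.array([0,0,-1.]); tx=np.cross(ty,tz)
    G=R.from_matrix(np.c_[tx,ty,tz])
    print("rot",np.degrees((Q.inv()*G).as_rotvec()).round(2),"shift",Q.inv().apply(np.array([x,y,z])-p).round(4))
print("t",round(s["time"],2),"p",p.round(4),"tooly",np.degrees(np.arctan2(*Q.as_matrix()[1::-1,1])).round(2),"tz",Q.as_matrix()[:,2].round(4),"F",np.round(s["wrist_force"],2),"M",np.round(s["wrist_torque"],2),"gap",s["finger_gap"],"grip",s["grip_force"],"q",np.round(s["q"],2))
E
python3 mv.py .498 -.2845 .16 -78.6
```

```text
rot [-0.   -0.    2.85] shift [ 0.4126 -0.2266  0.0963]
t 0.5 p [ 0.1539 -0.6057  0.2563] tooly -75.75 tz [-0.e+00  1.e-04 -1.e+00] F [-0.76 -0.01  0.14] M [ 0.01  0.04 -0.02] gap 0.08520216860992458 grip 0.0 q [-1.5   0.53  1.43 -0.    1.18 -0.18]
```

Emit:
drive_tool(
  plan=[
    [[0,0,0.3,0.02,-0.011,0.005,0],[0,0,0.6,0.055,-0.03,0.013,0],[0,0,0.9,0.09,-0.05,0.021,0],[0,0,1.2,0.126,-0.069,0.03,0],[0,0,1.5,0.162,-0.089,0.038,0],[0,0,1.8,0.198,-0.109,0.046,0],[0,0,2.1,0.234,-0.128,0.055,0],[0,0,2.4,0.27,-0.148,0.063,0],[0,0,2.6,0.306,-0.168,0.072,0],[0,0,2.8,0.342,-0.188,0.08,0],[0,0,2.85,0.377,-0.207,0.088,0],[0,0,2.85,0.4126,-0.2266,0.0963,0]],
  ],
)

```text
time: 1.5
position: [0.4992, -0.2834, 0.16]
tool_rot: [0.995, 0.099, 0.0, 0.0]
wrist_force: [0.3, -1.0, 0.2]
finger_gap: 0.0854
grip_force: 0.0
```

Emit:
drive_tool(
  plan=[
    [[0,0,0,0,0,0,0],[0,0,0,0,0,0,0],[0,0,0,0,0,0,0]],
  ],
)

```text
time: 1.75
position: [0.4977, -0.2849, 0.1602]
tool_rot: [0.995, 0.1, -0.0, 0.0]
wrist_force: [0.6, -0.9, 0.4]
finger_gap: 0.0854
grip_force: 0.0
```

```bash
python3 mv.py .498 -.2845 .075 -78.6; python3 - <<'E'
from plant import read_camera
import cv2,numpy as np
a=[]
for n,r in(("top",(380,150,470,270)),("scene",(220,110,310,230))):
    p=read_camera(n); np.savez(f"{n}1.npz",img=p["img"],K=p["mtx"],T=p["world_to_cam"])
    a.append(cv2.resize(p["img"][r[1]:r[3],r[0]:r[2]],None,fx=4,fy=4,interpolation=cv2.INTER_CUBIC))
cv2.imwrite("pics/c2.png",np.hstack(a)[:,:,::-1])
E
```

```text
rot [0.02 0.02 0.07] shift [ 0.0004 -0.0003  0.0852]
t 1.75 p [ 0.4977 -0.2849  0.1602] tooly -78.53 tz [-2.e-04 -5.e-04 -1.e+00] F [ 0.56 -0.94  0.4 ] M [-0.    0.02 -0.07] gap 0.0853864630009398 grip 0.0 q [-0.71  0.59  1.65 -0.    0.9   0.66]
```

View pics/c2.png

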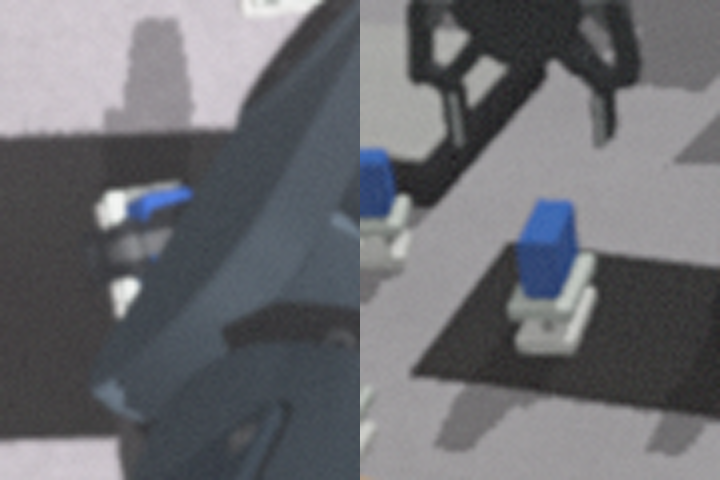

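The right crop shows the open fingers straddling the blue grip, centred about as perspective would predict. I descend and close.

Emit:
drive_tool(
  plan=[
    [[0,0,0,0,0,0.015,0],[0,0,0,0,0,0.035,0],[0,0,0,0,0,0.055,0],[0,0,0,0,0,0.072,0],[0,0,0,0,0,0.082,0],[0,0,0,0,0,0.085,0],[0,0,0,0,0,0.085,0.2],[0,0,0,0,0,0.085,0.4],[0,0,0,0,0,0.085,0.55]],
  ],
  force=30,
)

```text
time: 2.6
position: [0.4982, -0.2856, 0.0762]
tool_rot: [0.995, 0.099, 0.001, 0.001]
wrist_force: [-0.2, -0.1, -0.6]
finger_gap: 0.0517
grip_force: 0.0
```

Emit:
drive_tool(
  plan=[
    [[0,0,0,0,0,0,0.7],[0,0,0,0,0,0,0.85],[0,0,0,0,0,0,1],[0,0,0,0,0,0,1],[0,0,0,0,0,0,1],[0,0,0,0,0,0,1]],
  ],
  force=70,
)

```text
time: 3.1
position: [0.498, -0.285, 0.0754]
tool_rot: [0.995, 0.099, 0.0, 0.0]
wrist_force: [0.3, 0.5, 1.6]
finger_gap: 0.0273
grip_force: 70.3
```

```bash
python3 mv.py .498 -.2845 .075 -78.6
```

```text
rot [ 0.04 -0.03  0.02] shift [ 0.0001 -0.0005  0.0004]
t 3.1 p [ 0.498  -0.285   0.0754] tooly -78.58 tz [ 7.e-04 -6.e-04 -1.e+00] F [0.29 0.48 1.63] M [-0.01  0.01 -0.  ] gap 0.0273486105210585 grip 70.28781294822693 q [-0.71  0.72  1.7   0.    0.72  0.66]
```

Emit:
drive_tool(
  plan=[
    [[0,0,0,0,0,-0.01,1],[0,0,0,0,0,-0.03,1],[0,0,0,0,0,-0.06,1],[0,0,0,0,0,-0.09,1],[0,0,0,0,0,-0.115,1],[0,0,0,0,0,-0.13,1],[0,0,0,0,0,-0.135,1],[0,0,0,0,0,-0.135,1]],
  ],
)

```text
time: 3.77
position: [0.498, -0.285, 0.2115]
tool_rot: [0.995, 0.099, 0.001, 0.001]
wrist_force: [-1.0, -0.6, -1.9]
finger_gap: 0.0271
grip_force: 69.9
```

```bash
python3 mv.py .525 .100 .21 -96.2
```

```text
rot [ 0.1  -0.11 17.61] shift [ 0.1026 -0.3721  0.001 ]
t 3.77 p [ 0.498  -0.285   0.2115] tooly -78.59 tz [ 0.002  -0.0016 -1.    ] F [-1.02 -0.63 -1.91] M [0.04 0.03 0.02] gap 0.027111590026233718 grip 69.86466765403748 q [-0.71  0.51  1.61  0.    1.01  0.66]
```

Emit:
drive_tool(
  plan=[
    [[0,0,0.9,0.005,-0.018,0,1],[0,0,2.2,0.012,-0.045,0,1],[0,0,3.8,0.022,-0.08,0,1],[0,0,5.5,0.032,-0.117,0,1],[0,0,7.3,0.043,-0.155,0,1],[0,0,9.1,0.053,-0.193,0,1],[0,0,10.9,0.064,-0.231,0,1],[0,0,12.7,0.074,-0.269,0,1],[0,0,14.5,0.084,-0.306,0,1],[0,0,16.1,0.094,-0.34,0,1],[0,0,17.2,0.1,-0.363,0,1],[0,0,17.6,0.1026,-0.3721,0.001,1]],
  ],
)

```text
time: 4.77
position: [0.5231, 0.1039, 0.2074]
tool_rot: [0.999, -0.053, -0.002, -0.001]
wrist_force: [0.5, 0.4, -2.2]
finger_gap: 0.0274
grip_force: 70.0
```

Emit:
drive_tool(
  plan=[
    [[0,0,0,0,0,0,1],[0,0,0,0,0,0,1],[0,0,0,0,0,0,1],[0,0,0,0,0,0,1]],
  ],
)

```text
time: 5.1
position: [0.5244, 0.0991, 0.2086]
tool_rot: [0.998, -0.055, -0.001, 0.0]
wrist_force: [0.7, 1.2, -1.5]
finger_gap: 0.0273
grip_force: 70.0
```

```bash
python3 mv.py .525 .100 .21 -96.2; python3 - <<'E'
from plant import read_camera
import cv2,numpy as np
a=[]
for n,r in(("top",(130,130,290,270)),("scene",(340,90,500,230))):
    p=read_camera(n); np.savez(f"{n}2.npz",img=p["img"],K=p["mtx"],T=p["world_to_cam"])
    a.append(cv2.resize(p["img"][r[1]:r[3],r[0]:r[2]],None,fx=2.5,fy=2.5,interpolation=cv2.INTER_CUBIC))
cv2.imwrite("pics/c3.png",np.hstack(a)[:,:,::-1])
E
```

```text
rot [ 0.02  0.07 -0.08] shift [ 0.0005 -0.001  -0.0014]
t 5.1 p [0.5244 0.0991 0.2086] tooly -96.28 tz [-1.3e-03 -2.0e-04 -1.0e+00] F [ 0.72  1.17 -1.52] M [0.03 0.02 0.04] gap 0.027341068145487542 grip 69.95593786239624 q [-0.02  0.47  1.71 -0.    0.96  1.66]
```

View pics/c3.png

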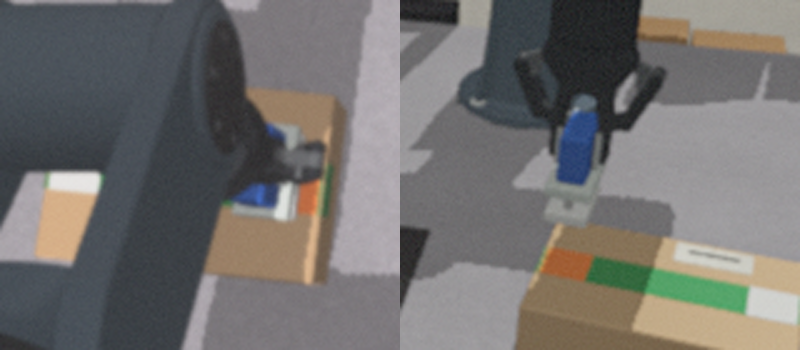

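The top view is mostly blocked by the arm. The scene view shows the presser upright in the fingers above the orange mark. I refine the parcel pose with both the green and orange masks, and fit the held presser's offset.

```bash
cat > fit2.py <<'E'
from h import *
def lab(i):
    hsv=cv2.cvtColor(i,cv2.COLOR_RGB2HSV).astype(int); h,s,v=hsv[...,0],hsv[...,1],hsv[...,2]
    g=((h>40)&(h<90)&(s>70)); o=((h<14)&(s>165)); w=(s<45)&(v>150)
    return [m.astype(float) for m in(g,o,w)]
def parcel(views,rois,x0,use=(0,1,2)):
    ms=[lab(i[r[1]:r[3],r[0]:r[2]]) for (i,K,T),r in zip(views,rois)]
    def cost(p):
        c=0
        for (i,K,T),r,m in zip(views,rois,ms):
            H=lambda a,b:hull(box(*p,b-a,.048,.07,.0701,cx=(a+b)/2),K,T,r)
            gr=H(-.125,.125)-(H(-.1205,-.0755)+H(.0755,.1205))
            R=[gr,H(-.1205,-.0755),H(.0755,.1205)]
            if 2 in use: # ignore white elsewhere (label)
                near=cv2.dilate((H(-.125,.125)>0).astype(np.uint8),np.ones((5,5)))
            for k in use:
                mk=m[k]*(near if 2 in use else 1)
                c+=((R[k]-mk)**2).sum()
        return c
    b=None
    for d in(-.1,.1):
        s0=np.array(x0); sim=np.array([s0,s0+[.01,0,0],s0+[0,.01,0],s0+[0,0,d]])
        r=minimize(cost,s0,method="Nelder-Mead",options=dict(initial_simplex=sim,xatol=1e-4,fatol=1e-3))
        if b is None or r.fun<b.fun:b=r
    return b.x.round(4),round(b.fun,1),[[int(k.sum()) for k in m] for m in ms]
E
python3 - <<'E'
from fit2 import *
t,s=load("top0.npz"),load("scene0.npz"); rt=(140,170,275,228); rs=(382,175,512,235)
for v,r in(([t],[rt]),([s],[rs]),([t,s],[rt,rs])):
    print(parcel(v,r,[.536,.197,1.463]),parcel(v,r,[.536,.197,1.463],(0,1))[:2])
# held presser: fit blue grip + predicted offset, scene2
from plant import ctrl
from scipy.spatial.transform import Rotation as R
st=ctrl.get_state(); p=np.array(st["position"]); zo=p[2]-.0714
s2,t2=load("scene2.npz"),load("top2.npz")
img=s2[0].astype(float)
# white/grey pad+plate mask is fuzzy: overlay predicted outline for offset 0
yaw=np.radians(-96.28)
c=s2[0].copy(); r=(380,110,450,190); S=7
big=cv2.resize(c[r[1]:r[3],r[0]:r[2]],None,fx=S,fy=S,interpolation=cv2.INTER_CUBIC)
for d,col in((((.028,.06),(.040,.088)),(255,255,0)),(((.044,.074),(.028,.040)),(255,0,255)),(((.04,.07),(0,.012)),(0,255,255))):
    P=box(p[0],p[1],yaw,*d[0],zo+d[1][0],zo+d[1][1])
    q=(proj(P,*s2[1:])+.5-r[:2])*S
    cv2.polylines(big,[cv2.convexHull(q.astype(np.int32))],True,col,1)
cv2.imwrite("pics/c4.png",big[:,:,::-1])
E
```

```text
(array([0.5364, 0.197 , 1.4494]), np.float64(255.8), [[1392, 328, 896]]) (array([0.5365, 0.1967, 1.4518]), np.float64(227.8))
(array([0.5363, 0.1975, 1.4573]), np.float64(313.3), [[691, 23, 2791]]) (array([0.5359, 0.1968, 1.4512]), np.float64(230.0))
(array([0.5364, 0.1972, 1.4514]), np.float64(573.5), [[1392, 328, 896], [691, 23, 2791]]) (array([0.5363, 0.1967, 1.4492]), np.float64(460.4))
```

View pics/c4.png

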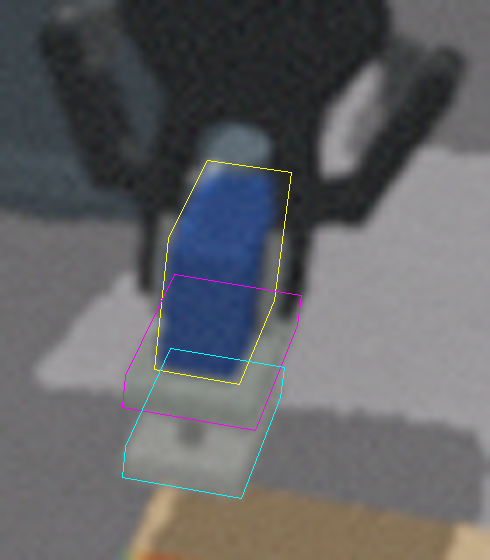

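The predicted outline for zero offset matches the held presser to about 1 px, so it hangs centred and upright. The parcel is at (0.5364, 0.197) with yaw 1.451. That puts the orange mark at (0.5246, 0.0997) and the white at (0.5482, 0.2943).

```bash
python3 mv.py .5246 .0997 .149 -96.9
```

```text
rot [0.01 0.03 0.6 ] shift [-0.0001 -0.0006  0.0599]
t 5.2 p [0.5247 0.0991 0.2089] tooly -96.3 tz [-6.e-04 -1.e-04 -1.e+00] F [ 0.63 -0.19 -1.94] M [ 0.04 -0.01 -0.01] gap 0.027180862116430265 grip 69.95379567146301 q [-0.02  0.47  1.71 -0.    0.96  1.66]
```

Emit:
drive_tool(
  plan=[
    [[0,0,0.1,0,0,0.008,1],[0,0,0.3,0,0,0.02,1],[0,0,0.5,0,0,0.035,1],[0,0,0.6,0,-0.0005,0.048,1],[0,0,0.6,0,-0.0005,0.057,1],[0,0,0.6,0,-0.0005,0.06,1],[0,0,0.6,0,-0.0005,0.06,1],[0,0,0.6,0,-0.0005,0.06,1],[0,0,0.6,0,-0.0005,0.06,1]],
  ],
)

```text
time: 5.95
position: [0.5253, 0.1007, 0.1497]
tool_rot: [0.998, -0.059, 0.001, -0.0]
wrist_force: [-0.1, 0.5, -1.1]
finger_gap: 0.0273
grip_force: 69.9
```

```bash
python3 mv.py .5246 .0997 .1334 -96.9;python3 - <<'E'
from h import *
from plant import read_camera,ctrl
p=read_camera("scene"); c=p["img"]; K,T=p["mtx"],p["world_to_cam"]
np.savez("scene3.npz",img=c,K=K,T=T)
x,y,z=ctrl.get_state()["position"]; zo=z-.0714
r=(375,130,465,220); S=6
big=cv2.resize(c[r[1]:r[3],r[0]:r[2]],None,fx=S,fy=S,interpolation=cv2.INTER_CUBIC)
def dr(P,col): cv2.polylines(big,[cv2.convexHull(((proj(P,K,T)+.5-r[:2])*S).astype(np.int32))],True,col,1)
dr(box(x,y,np.radians(83.1),.04,.07,zo,zo+.012),(0,255,255)); dr(box(x,y,np.radians(83.1),.044,.074,zo+.028,zo+.04),(255,0,255))
dr(box(.5364,.197,1.4505,.045,.048,.07,.0701,cx=-.098),(255,255,0)); dr(box(.5364,.197,1.4505,.25,.17,.07,.0701),(255,255,255))
cv2.imwrite("pics/c5.png",big[:,:,::-1])
E
```

```text
rot [-0.01 -0.08  0.1 ] shift [-0.0006  0.001   0.0163]
t 5.95 p [0.5253 0.1007 0.1497] tooly -96.8 tz [ 0.0015 -0.     -1.    ] F [-0.1   0.54 -1.1 ] M [ 0.01  0.   -0.05] gap 0.02727179202890382 grip 69.94808077812195 q [-0.02  0.56  1.76  0.    0.82  1.67]
```

View pics/c5.png

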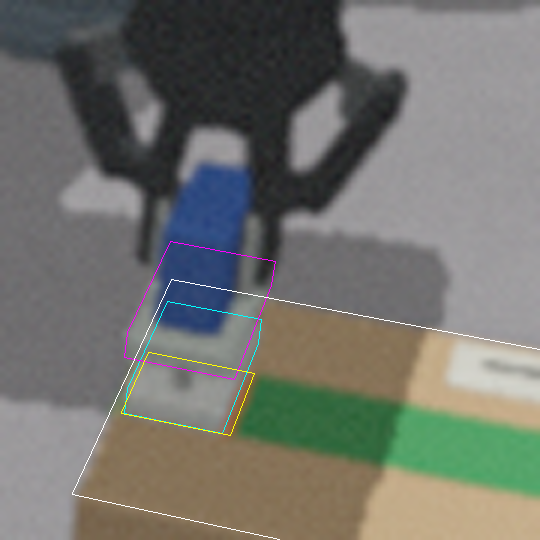

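The pad sits over the orange mark within 1 px (about 3 mm) on every side, and the parcel outline matches the box. Now I press down 16 mm, slowly, for about 8 mm of compression.

Emit:
drive_tool(
  plan=[
    [[0,0,0,0,0,0.004,1],[0,0,0,0,0,0.007,1],[0,0,0,0,0,0.01,1],[0,0,0,0,0,0.013,1],[0,0,0,0,0,0.015,1],[0,0,0,0,0,0.016,1],[0,0,0,0,0,0.016,1],[0,0,0,0,0,0.016,1],[0,0,0,0,0,0.016,1]],
  ],
)

```text
time: 6.75
position: [0.5252, 0.1008, 0.1338]
tool_rot: [0.998, -0.059, 0.001, -0.0]
wrist_force: [-0.9, 0.4, 6.9]
finger_gap: 0.027
grip_force: 70.7
```

```bash
python3 mv.py .5482 .2943 .1334 -96.9
```

```text
rot [-0.01 -0.07  0.11] shift [-0.     -0.1949  0.0005]
t 6.75 p [0.5252 0.1008 0.1338] tooly -96.79 tz [ 0.0013 -0.     -1.    ] F [-0.9   0.43  6.89] M [0.02 0.26 0.05] gap 0.026955594695862305 grip 70.70069789886475 q [-0.02  0.59  1.77 -0.    0.78  1.67]
```

Wrist force is about 8.7 N above the carried weight, which means roughly 9 mm of compression, mid-range. Now the sweep.

Emit:
drive_tool(
  plan=[
    [[0,0,0,0,-0.003,0,1],[0,0,0,0,-0.009,0,1],[0,0,0,0,-0.017,0,1],[0,0,0,0,-0.025,0,1],[0,0,0,0,-0.033,0,1],[0,0,0,0,-0.041,0,1],[0,0,0,0,-0.049,0,1],[0,0,0,0,-0.057,0,1],[0,0,0,0,-0.065,0,1],[0,0,0,0,-0.073,0,1],[0,0,0,0,-0.081,0,1],[0,0,0,0,-0.089,0,1]],
  ],
)

```text
time: 7.75
position: [0.5361, 0.1885, 0.134]
tool_rot: [0.998, -0.059, 0.001, 0.001]
wrist_force: [-0.2, -3.6, 5.9]
finger_gap: 0.0273
grip_force: 71.0
```

```bash
python3 mv.py .5482 .2943 .1334 -96.9
```

```text
rot [ 0.09 -0.11  0.15] shift [-0.0004 -0.1065  0.0004]
t 7.75 p [0.5361 0.1885 0.134 ] tooly -96.75 tz [ 0.0018 -0.0018 -1.    ] F [-0.2  -3.56  5.94] M [-0.66  0.17 -0.03] gap 0.027316039391542122 grip 70.95063328742981 q [ 0.14  0.62  1.68 -0.    0.84  1.83]
```

Emit:
drive_tool(
  plan=[
    [[0,0,0,0,-0.008,0,1],[0,0,0,0,-0.016,0,1],[0,0,0,0,-0.025,0,1],[0,0,0,0,-0.035,0,1],[0,0,0,0,-0.045,0,1],[0,0,0,0,-0.055,0,1],[0,0,0,0,-0.065,0,1],[0,0,0,0,-0.075,0,1],[0,0,0,0,-0.085,0,1],[0,0,0,0,-0.094,0,1],[0,0,0,0,-0.102,0,1],[0,0,0,0,-0.106,0,1]],
  ],
)

```text
time: 8.75
position: [0.5486, 0.2943, 0.134]
tool_rot: [0.998, -0.059, 0.001, 0.001]
wrist_force: [-0.6, -2.9, 6.6]
finger_gap: 0.0273
grip_force: 71.0
```

Emit:
drive_tool(
  plan=[
    [[0,0,0,0,0,0,1],[0,0,0,0,0,0,1],[0,0,0,0,0,0,1]],
  ],
)

```text
time: 9.0
position: [0.5486, 0.2948, 0.1342]
tool_rot: [0.998, -0.059, 0.001, -0.0]
wrist_force: [-0.5, -0.1, 6.0]
finger_gap: 0.0275
grip_force: 70.9
```

```bash
python3 mv.py .5482 .2943 .1334 -96.9;python3 - <<'E'
from h import *
from plant import read_camera,ctrl
p=read_camera("scene"); c=p["img"]; K,T=p["mtx"],p["world_to_cam"]
np.savez("scene4.npz",img=c,K=K,T=T)
x,y,z=ctrl.get_state()["position"]; zo=z-.0714
r=(375,140,525,260); S=5
big=cv2.resize(c[r[1]:r[3],r[0]:r[2]],None,fx=S,fy=S,interpolation=cv2.INTER_CUBIC)
def dr(P,col): cv2.polylines(big,[cv2.convexHull(((proj(P,K,T)+.5-r[:2])*S).astype(np.int32))],True,col,1)
dr(box(x,y,np.radians(83.1),.04,.07,.07,.082),(0,255,255)); dr(box(x,y,np.radians(83.1),.044,.074,zo+.028,zo+.04),(255,0,255))
for a in(-.098,.098): dr(box(.5364,.197,1.4505,.045,.048,.07,.0701,cx=a),(255,255,0))
dr(box(.5364,.197,1.4505,.25,.17,.07,.0701),(255,255,255))
cv2.imwrite("pics/c6.png",big[:,:,::-1])
E
```

```text
rot [-0.06 -0.12  0.13] shift [-0.0004  0.0005  0.0008]
t 9.0 p [0.5486 0.2948 0.1342] tooly -96.77 tz [ 2.3e-03  7.0e-04 -1.0e+00] F [-0.49 -0.13  6.02] M [-0.1   0.16  0.06] gap 0.027462820142434546 grip 70.94127058982849 q [ 0.31  0.68  1.54 -0.    0.92  2.  ]
```

View pics/c6.png

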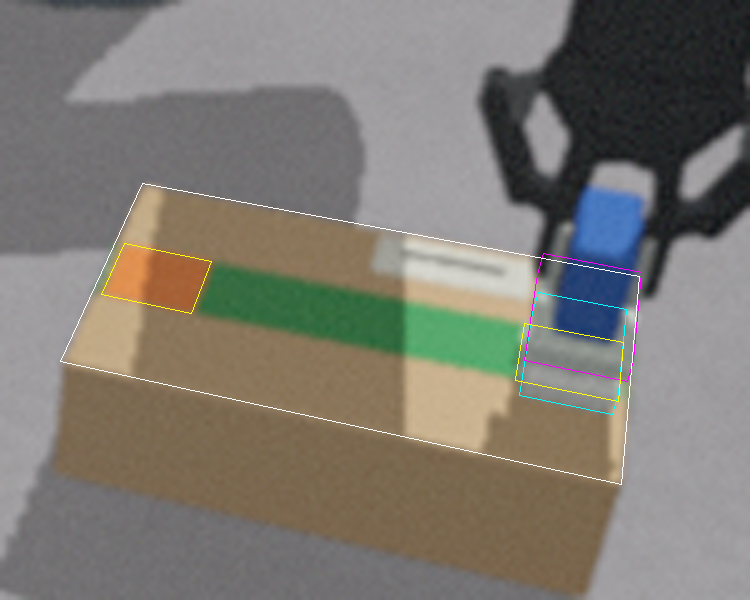

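The parcel has not moved and the pad covers the white mark within about 1 px. Time to lift off.

Emit:
drive_tool(
  plan=[
    [[0,0,0,0,0,-0.006,1],[0,0,0,0,0,-0.014,1],[0,0,0,0,0,-0.03,1],[0,0,0,0,0,-0.05,1],[0,0,0,0,0,-0.068,1],[0,0,0,0,0,-0.078,1],[0,0,0,0,0,-0.08,1],[0,0,0,0,0,-0.08,1]],
  ],
)

```text
time: 9.72
position: [0.5477, 0.2943, 0.2134]
tool_rot: [0.998, -0.059, 0.0, -0.0]
wrist_force: [0.1, -0.0, -2.1]
finger_gap: 0.0272
grip_force: 69.7
```

```bash
python3 mv.py .498 -.285 .215 -78.6
```

```text
rot [ -0.    -0.02 -18.19] shift [ 0.0192  0.5811 -0.0017]
t 9.72 p [0.5477 0.2943 0.2134] tooly -96.79 tz [ 3.e-04  1.e-04 -1.e+00] F [ 0.11 -0.04 -2.14] M [-0.03 -0.02 -0.01] gap 0.02717775338636175 grip 69.7315764427185 q [0.31 0.57 1.48 0.   1.09 2.  ]
```

Emit:
drive_tool(
  plan=[
    [[0,0,-0.4,0,0.01,0,1],[0,0,-1,0.001,0.03,0,1],[0,0,-1.8,0.002,0.056,0,1],[0,0,-2.7,0.003,0.085,0,1],[0,0,-3.6,0.004,0.115,0,1],[0,0,-4.5,0.005,0.145,0,1],[0,0,-5.5,0.006,0.175,0,1],[0,0,-6.4,0.007,0.205,0,1],[0,0,-7.4,0.008,0.235,0,1],[0,0,-8.3,0.009,0.265,0,1],[0,0,-9.2,0.01,0.295,0,1],[0,0,-10.2,0.011,0.325,0,1]],
  ],
)

```text
time: 10.72
position: [0.5185, -0.0313, 0.2117]
tool_rot: [1.0, 0.03, -0.002, -0.0]
wrist_force: [0.9, -0.4, -0.9]
finger_gap: 0.0269
grip_force: 70.0
```

```bash
python3 mv.py .498 -.285 .215 -78.6
```

```text
rot [-0.06  0.19 -7.94] shift [-0.0358  0.252  -0.0033]
t 10.72 p [ 0.5185 -0.0313  0.2117] tooly -86.54 tz [-3.5e-03  7.0e-04 -1.0e+00] F [ 0.9  -0.36 -0.95] M [-0.04 -0.05 -0.04] gap 0.026892576451928486 grip 70.02649068832397 q [-0.28  0.45  1.74 -0.    0.96  1.24]
```

Emit:
drive_tool(
  plan=[
    [[0,0,-0.9,-0.004,0.028,0,1],[0,0,-1.8,-0.008,0.057,0,1],[0,0,-2.7,-0.012,0.086,0,1],[0,0,-3.6,-0.016,0.115,0,1],[0,0,-4.6,-0.02,0.144,0,1],[0,0,-5.5,-0.025,0.173,0,1],[0,0,-6.4,-0.029,0.202,0,1],[0,0,-7.2,-0.032,0.228,0,1],[0,0,-7.8,-0.035,0.245,0,1],[0,0,-7.9,-0.0358,0.252,0,1],[0,0,-7.9,-0.0358,0.252,0,1],[0,0,-7.9,-0.0358,0.252,0,1]],
  ],
)

```text
time: 11.72
position: [0.4985, -0.2825, 0.2121]
tool_rot: [0.995, 0.098, -0.001, -0.001]
wrist_force: [-0.3, 0.5, -1.7]
finger_gap: 0.0272
grip_force: 70.0
```

```bash
python3 mv.py .498 -.285 .0764 -78.6
```

```text
rot [-0.16  0.09 -0.15] shift [-0.0008  0.0028  0.1357]
t 11.72 p [ 0.4985 -0.2825  0.2121] tooly -78.75 tz [-0.0021  0.0025 -1.    ] F [-0.26  0.45 -1.66] M [-0.04 -0.05  0.03] gap 0.027179891567518048 grip 69.9823522567749 q [-0.71  0.51  1.61  0.    1.02  0.66]
```

Lower to just above the mat first.

Emit:
drive_tool(
  plan=[
    [[0,0,0,0,0.001,0.015,1],[0,0,0,0,0.002,0.04,1],[0,0,0,0,0.002,0.07,1],[0,0,0,0,0.002,0.095,1],[0,0,0,0,0.002,0.115,1],[0,0,0,0,0.002,0.127,1],[0,0,0,0,0.002,0.132,1],[0,0,0,0,0.002,0.132,1],[0,0,0,0,0.002,0.132,1],[0,0,0,0,0.002,0.132,1]],
  ],
)

```text
time: 12.55
position: [0.5008, -0.2856, 0.0824]
tool_rot: [0.995, 0.099, 0.001, 0.001]
wrist_force: [-0.3, 0.4, -2.0]
finger_gap: 0.0272
grip_force: 70.0
```

```bash
python3 mv.py .498 -.285 .0754 -78.6
```

```text
rot [ 0.11 -0.09 -0.07] shift [-0.0026 -0.0012  0.007 ]
t 12.55 p [ 0.5008 -0.2856  0.0824] tooly -78.67 tz [ 0.002  -0.0016 -1.    ] F [-0.35  0.44 -2.04] M [-0.01  0.04  0.02] gap 0.02723490135034115 grip 69.96925950050354 q [-0.71  0.71  1.69  0.    0.74  0.66]
```

Emit:
drive_tool(
  plan=[
    [[0,0,0,0,0,0.002,1],[0,0,0,0,0,0.004,1],[0,0,0,0,0,0.006,1],[0,0,0,0,0,0.007,1],[0,0,0,0,0,0.007,1],[0,0,0,0,0,0.007,1]],
  ],
)

```text
time: 13.05
position: [0.5003, -0.2857, 0.0746]
tool_rot: [0.995, 0.098, 0.0, 0.0]
wrist_force: [0.3, 0.2, 1.9]
finger_gap: 0.0275
grip_force: 70.3
```

```bash
python3 mv.py .498 -.285 .0754 -78.6
```

```text
rot [ 0.06 -0.05 -0.1 ] shift [-0.0021 -0.0011 -0.0008]
t 13.05 p [ 0.5003 -0.2857  0.0746] tooly -78.7 tz [ 1.e-03 -8.e-04 -1.e+00] F [0.26 0.22 1.86] M [ 0.06 -0.01  0.05] gap 0.027500080204805728 grip 70.26964902877808 q [-0.71  0.72  1.69  0.    0.73  0.66]
```

The pad has touched the mat (force up by about 3.9 N). I open the gripper and then rise.

Emit:
drive_tool(
  plan=[
    [[0,0,0,0,0,0,0.6],[0,0,0,0,0,0,0.45],[0,0,0,0,0,0,0.3],[0,0,0,0,0,0,0.15],[0,0,0,0,0,0,0],[0,0,0,0,0,0,0],[0,0,0,0,0,0,0],[0,0,0,0,0,0,0]],
  ],
  force=20,
)

```text
time: 13.72
position: [0.4999, -0.2853, 0.0741]
tool_rot: [0.995, 0.098, -0.0, -0.0]
wrist_force: [0.1, 0.2, 0.4]
finger_gap: 0.0855
grip_force: 0.0
```

Emit:
drive_tool(
  plan=[
    [[0,0,0,0,0,-0.01,0],[0,0,0,0,0,-0.03,0],[0,0,0,0,0,-0.06,0],[0,0,0,0,0,-0.09,0],[0,0,0,0,0,-0.12,0],[0,0,0,0,0,-0.14,0],[0,0,0,0,0,-0.15,0],[0,0,0,0,0,-0.15,0],[0,0,0,0,0,-0.15,0]],
  ],
)

```text
time: 14.47
position: [0.4997, -0.2851, 0.2242]
tool_rot: [0.995, 0.098, 0.0, 0.0]
wrist_force: [-0.3, -0.1, -0.7]
finger_gap: 0.0856
grip_force: 0.0
```

```bash
python3 mv.py; python3 - <<'E'
from plant import read_camera
import cv2
p=read_camera("scene"); cv2.imwrite("pics/s7.png",cv2.resize(p["img"][130:270,190:530],None,fx=2.3,fy=2.3,interpolation=cv2.INTER_CUBIC)[:,:,::-1])
E
```

```text
t 14.47 p [ 0.4997 -0.2851  0.2242] tooly -78.7 tz [ 2.e-04 -1.e-04 -1.e+00] F [-0.29 -0.14 -0.65] M [-0.04 -0.03 -0.05] gap 0.0856216436276552 grip 0.0 q [-0.71  0.5   1.59  0.    1.05  0.66]
```

View pics/s7.png

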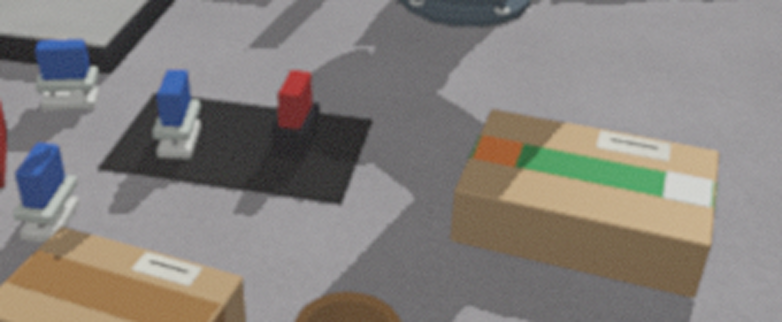

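The presser stands upright on the mat at (178,115), the stamp is untouched at (295,105), and the parcel is where it was.

```bash
python3 -c "
from plant import job_done; print(job_done())"
```

```text
the job is handed in; nothing more can be done
None
```

I handed the job in at about 14.5 s: I swept the presser from the orange mark to the white mark in one stroke at about 8 N, roughly mid-spring. The pad was within about 3 mm of each mark, the parcel and stamp did not move, and the presser is standing upright on the mat, released.

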